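Stack the toothed click plates on the coffee grinder's splined spindle

TASK

Put the grinder's two click plates back on its splined spindle: first the brass plate with its tab towards the orange pip on the housing (as nearly as the teeth allow), then the dark steel plate on top of it with its tab exactly opposite the brass one. The spindle stands at an unknown angle, so feel for the teeth with a light push while turning, then bring each plate down until it lies flat and fully home, and let go; the spindle is sprung, so never load it or the housing with more than 25 N. Leave the dripper, server, canister and crank where they stand.

Things in the scene. Friction and masses are not known exactly. Their poses are not given: they have to be found in the camera images.
- housing: Black plastic hand-grinder housing fixed on the butcher-block board (board top z = 0.03), 60 mm high, 100 mm across its foot, 84 mm above. Origin: centre of underside, z up; its own +y points to the orange pip. On its axis stands a steel spindle with six ribs and a seat flange, 134 mm high in all, tapered at the top from 20 to 12 mm across over the last 6 mm.
- pip (a point): Orange pip, 14 mm wide, on the housing's upper rim, 46 mm from the axis, this point 49 mm above the housing's origin. At the start no rib points exactly at it: the nearest is 10 to 30 degrees off, to either side. The spindle's angle differs each time and no entry gives it (this point's axes are the housing's).
- seat (a point): Centre of the flange's top with the spring unpressed, 90 mm above the housing's origin; fixed to the housing, with its axes. Flange 40 mm across, 8 mm thick, 22 mm free below it. The brass plate's underside belongs here, the dark plate's 10 mm higher. Spring: yields at about 4.5 N of push (less the plates' weight), 1 mm more per 1.2 N, hits a stop at 14 mm (about 21 N); rises again by itself.
- rib_tops (a point): Point on the axis at the top of the six ribs, 32 mm above the seat; fixed to the housing. Ribs 4 mm wide, 30 mm across tip to tip, core 20 mm; a meshed plate has 1 mm and 5 degrees of play. A plate not in mesh lands here; turned into mesh under light push, the spindle springs up into it and the push vanishes. Spindle turns stiffly (0.3 N m): rubbing does not turn it, a meshed plate does.
- brass: Brass plate, 10 mm thick, 60 to 120 g, lying flat. Octagon 56 mm across flats (each flat 23 mm long) with one tab 16 mm wide along its own +x, out to 49 mm. Grip: the flats facing its own +y and -y, 56 mm apart. Hole with six inward teeth, 22.4 mm from tip to facing tip, and six slots about 6 mm wide (34 mm end to end) at 0, 60, 120.. degrees from the tab. Origin: centre of underside, z up.
- dark: Dark steel plate, 10 mm thick, 60 to 120 g, lying flat. Octagon 56 mm across flats (each flat 23 mm long) with one tab 16 mm wide along its own +x, out to 49 mm. Grip: the flats facing its own +y and -y, 56 mm apart. Hole with six inward teeth, 22.4 mm from tip to facing tip, and six slots about 6 mm wide (34 mm end to end) at 0, 60, 120.. degrees from the tab. Origin: centre of underside, z up.
- brass_tab (a point): Point on the brass plate's tab, 40 mm from the plate's centre along its +x, at mid-thickness.
- dark_tab (a point): Point on the dark plate's tab, 40 mm from the plate's centre along its +x, at mid-thickness.
- dripper: White fluted ceramic dripper, 110 mm across the rim, 85 mm high, loop handle to its +y; loose, to be left alone. Origin: centre of its underside.
- server: Hexagonal glass coffee server, about 106 mm across, 115 mm high, handle to its +x; loose, to be left alone. Origin: centre of its underside.
- canister: Stainless canister with a closed screw top and a small wooden knob, 100 mm across, 144 mm high; loose, stands on the counter beside the board, to be left alone. Origin: centre of its underside.
- crank: The grinder's crank lever, a flat steel bar 120 mm long lying along its own y, with a wooden knob at its +y end, 36 mm high; loose, to be left alone. Origin: middle of its underside.
There are look-alikes about, which are no part of the job. Of the things that look like the brass, the largest one is meant.

How it is judged:
By the outcome, as a careful person would: the job done as asked, in the order asked, and still so for the second after the job is handed in, with the robot touching nothing.
It also fails if it takes over 69 s, if anything falls off the work surface, if the arm or the gripper's body presses on something with over 40 N, if the wrist force passes 120 N, or if a joint passes its speed limit or range.

ROBOT

A 6-joint arm with a two-finger parallel gripper is mounted at the origin on the work surface. World frame = base frame: x ahead of the robot, y to its left, z up, the work surface at z = 0. Lengths are in mm, angles in rad, forces in N, time in s.
With the tool pointing down it reaches from about 425 to 925 mm from the base axis. Payload 12.5 kg.
Tool frame: the origin (TCP) lies at the very end of the fingers, on their centre line; the grasp point (between the pads) lies 19 mm behind it; z points along the fingers, y is the line along which they close (so a half turn about z gives the same grasp; the last joint's range is limited). The gripper opens to 85 mm and grips with 20 to 120 N. Pads are 22 mm wide; open, the fingers measure 114 mm over their backs; the gripper's body (76 mm by 85 mm) begins 54 mm behind the grasp point. The pads swing forward as they close: fully open they stand 13 mm farther back than shut.
Start: joints at [-0.106, 0.491, 1.559, -0, 1.092, -0.106], TCP at [625.016, 0.021, 231.327] pointing down, gripper open.
Joint ranges: [-3.1, 3.1], [-0.84, 2.19], [0.05, 2.79], [-1.13, 4.28], [0.06, 2.93], [-2.69, 2.69]. Speed limits (rad/s): [2.22, 2.22, 2.79, 3.14, 3.14, 3.14].

INTERFACE

Orientations are given as a unit quaternion [w, x, y, z].
In Python, from workcell import sense, snapshot, order gives the robot as it stands.
- The arm moves only by the shell command python3 -m jog 'ROWS' [FORCE]. ROWS is JSON, a list of rows, each a list of 7 numbers: the finger opening in cm, from 0 to 8.54, then the shift along the tool's x, y, z in cm, then the turn, a rotation vector about the tool's x, y, z in rad. In form: [[fingers, tx, ty, tz, wx, wy, wz], ...]. A call has exactly 5 rows; each row is the pose to reach, as a shift and turn from the pose commanded when the call began, along the tool's axes at that moment; what a row does not reach only later rows make up. A row lasts 1/8 s, in which the tool goes at most 62.5 mm and 10.7 degrees, less where a joint would pass 70% of its speed; a pose out of reach is approached as far as the arm can. A call with a gripper value outside its range is refused whole. The fingers move at their own pace and stop on an object; FORCE is the grip in N (left out, the last holds). Time passes only in rows, so rows that repeat a pose let the fingers close, or fill a call up. It gives the time, the measured TCP pose, the force, the opening and the grip force at its end, in the units of the state.
- sense(): the state, without advancing time (a new reading comes with each control period).
- snapshot(name): name is "scene" or "side" or "wrist"; returns a dict with "frame" (420x560x3 uint8, blue, green, red), "depth" (420x560 float32, mm along the optical axis (not along the pixel's ray), 0 where there is no reading), "fx", "fy", "cx", "cy" (pixels), "eye" and "rotation" of the camera in the world. Camera axes: x right, y down, z forward; pixel columns grow to the right and rows downward; lengths in mm; the calibration is good to about 2 mm. The wrist camera is an equidistant fisheye: a pixel r from the principal point sees the ray r / f radians off the axis. A picture is of the moment at which its call begins.
- order.hand_in(): hands the job in; it is judged then, once.
The state is a dict: "time": time; "joints": joint angles; "joint_vel": joint speeds; "tau": joint torques, N m; "ee_pos": TCP position; "eef_rot": TCP orientation; "contact_force": force on the tool from outside, world axes, zero at the start; "moment": the same for the moment, N m; "opening": finger opening in mm; "finger_force": force on a finger pad.
Only numpy, scipy, OpenCV 4.12 (cv2) and the standard library are available. Lean on these libraries where they do the work, as an engineer would, in place of code of your own. Each camera call takes 0.05 s, during which the arm holds its last target. There are 200 camera calls.

## Working session

There is one attempt and no reset: what is moved stays moved. The work goes in short steps, Python scripts to look and compute and a shell command to move; the robot and the scene stay as the last step left them, time stands still between calls to the robot, and variables do not carry over. Pictures are saved under pics/ and viewed, at most 10 in all, crops included, and the job is handed in when it is done.

```bash
ls; mkdir -p pics
python3 - <<'E'
from workcell import sense,snapshot
import cv2,numpy as np
s=sense();print(s)
for n in ["scene","side"]:
    d=snapshot(n);cv2.imwrite(f"pics/{n}0.png",d["frame"]);np.savez(f"pics/{n}0.npz",**d)
    print(n,d["fx"],d["fy"],d["cx"],d["cy"],d["eye"],d["rotation"])
E
```

```text
pics
{'time': 0.0, 'joints': array([-1.05626251e-01,  4.91527852e-01,  1.55947522e+00, -1.40495176e-07,
        1.09168822e+00, -1.05596562e-01]), 'joint_vel': array([ 0.00072458, -0.00042296,  0.00020402,  0.00177172, -0.00063687,
        0.00020641]), 'tau': array([-2.53899279e-04, -6.18447447e+01, -2.61596632e+01, -1.41405640e-04,
        4.01603000e-03, -9.44706159e-06]), 'ee_pos': array([6.24763986e+02, 3.13069150e-02, 2.30738562e+02]), 'eef_rot': array([-4.27169203e-04,  7.07117148e-01,  7.07096201e-01, -3.45364736e-04]), 'contact_force': array([ 0.31613794, -0.20648619, -0.13962177]), 'moment': array([ 0.00230082, -0.0430921 , -0.00582293]), 'finger_force': 0.0, 'opening': 85.47075452822295}
scene 461.19664241386334 461.19664241386334 276.35906521330907 212.74583453984027 [1208.02508114  832.1253191   777.38379754] [-0.1705937   0.30313729  0.82459022 -0.44615753]
side 459.4952627632098 459.4952627632098 284.04868177859345 215.70983178438567 [  58.38662459 -766.94366742 1024.60090333] [-0.37045     0.88760078 -0.25525758  0.09886969]
```

View pics/scene0.png

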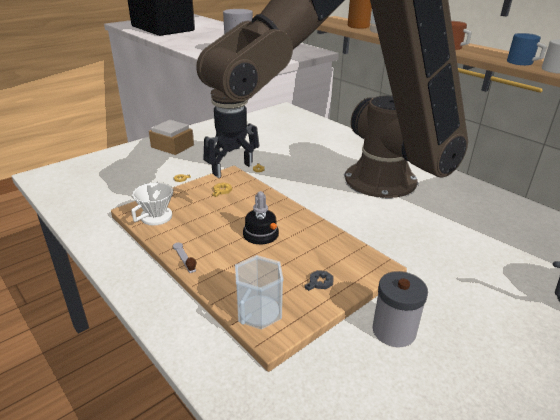

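View pics/side0.png

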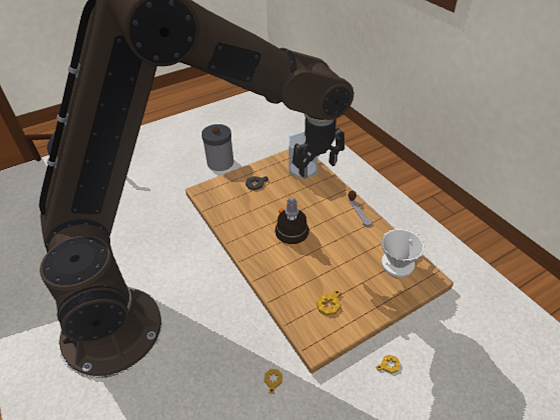

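The scene view shows the housing at (261,225), the dark plate at (320,280) and brass look-alikes at (222,188), (259,168) and (181,177). In the side view the same brass parts are at (329,303) on the board, (273,380) and (390,365). I'll measure all three, and enlarge the one on the board, which looks the largest.

```bash
cat > h.py <<'E'
import numpy as np,cv2
from scipy.spatial.transform import Rotation as R
def rot(q): return R.from_quat(np.r_[q[1:],q[0]]).as_matrix()
def cloud(d):
    h,w=d["depth"].shape; u,v=np.meshgrid(np.arange(w),np.arange(h)); z=d["depth"].astype(float)
    q=np.asarray(d["rotation"]); M=rot(q) if q.size==4 else q
    dx,dy=(u-d["cx"])/d["fx"],(v-d["cy"])/d["fy"]
    P=np.stack([dx*z,dy*z,z],-1)@M.T+d["eye"]; P[z==0]=np.nan; return P
def wcloud(d):  # fisheye
    h,w=d["depth"].shape; u,v=np.meshgrid(np.arange(w),np.arange(h)); z=d["depth"].astype(float)
    x,y=(u-d["cx"])/d["fx"],(v-d["cy"])/d["fy"]; r=np.hypot(x,y)+1e-9
    k=np.tan(np.minimum(r,1.5))/r
    P=np.stack([x*k*z,y*k*z,z],-1)@rot(np.asarray(d["rotation"])).T+d["eye"]; P[(z==0)|(r>1.4)]=np.nan; return P
def plate(P): # fit flat points: centre of octagon, tab direction via template raster
    from scipy.optimize import minimize
    hull=cv2.convexHull(P[:,:2].astype(np.float32)); (c,(a,b),_)=cv2.minAreaRect(hull); return np.array(c),(a,b)
E
python3 - <<'E'
from h import *
side=dict(np.load("pics/side0.npz"));sc=dict(np.load("pics/scene0.npz"))
for n,d,seeds in [("side",side,[(329,303),(273,380),(390,365),(257,183)]),("scene",sc,[(222,188),(259,168),(181,177),(320,280)])]:
    P=cloud(d);hsv=cv2.cvtColor(d["frame"],cv2.COLOR_BGR2HSV)
    for i,(u,v) in enumerate(seeds):
        w=P[v-30:v+30,u-30:u+30].reshape(-1,3); f=hsv[v-30:v+30,u-30:u+30].reshape(-1,3).astype(int)
        base=np.nanmedian(w[:,2]); c0=np.nanmedian(w[np.linalg.norm(w[:,:2]-P[v,u,:2],axis=1)<25],0)
        m=(w[:,2]>base+5)&(w[:,2]<base+20)&(np.linalg.norm(w[:,:2]-P[v,u,:2],axis=1)<75)
        q=w[m]; c,s=plate(q); print(n,i,"base",base.round(1),"n",m.sum(),"z",np.median(q[:,2]).round(1),"rect",c.round(1),np.round(s,1),"maxhsv",np.median(f[m],0))
d=side
P=cloud(d)
w=P[195:245,270:315].reshape(-1,3); 
for lo,hi in [(125,140),(145,175),(75,88)]:
    q=w[(w[:,2]>lo)&(w[:,2]<hi)];print(lo,q.shape,q.mean(0),q.min(0),q.max(0))
hsv=cv2.cvtColor(sc["frame"],cv2.COLOR_BGR2HSV);Q=cloud(sc)
m=(hsv[...,0]<14)&(hsv[...,1]>200)&(hsv[...,2]>150);m[:215]=0;m[240:]=0;m[:,:250]=0;m[:,290:]=0
print("pip",np.nanmedian(Q[m],0),m.sum())
w=Q[180:245,235:285].reshape(-1,3)
for lo,hi in [(125,140),(145,175),(75,88)]:
    q=w[(w[:,2]>lo)&(w[:,2]<hi)];print(lo,q.shape,q.mean(0),q.min(0),q.max(0))
a=cv2.resize(side["frame"][260:400,240:420],None,fx=4,fy=4,interpolation=cv2.INTER_CUBIC);cv2.imwrite("pics/crop1.png",a)
E
```

```text
side 0 base 31.9 n 337 z 41.5 rect [ 500.1 -246.6] [77.6 61.9] maxhsv [ 21. 194. 187.]
side 1 base 1.6 n 219 z 8.7 rect [ 274.5 -334.9] [120.1  85.2] maxhsv [ 20. 182. 137.]
side 2 base 1.6 n 213 z 8.8 rect [ 550.6 -441. ] [ 87.4 139.7] maxhsv [ 21. 191. 190.]
side 3 base 32.4 n 187 z 42.0 rect [571.2 267.6] [121.5 100.7] maxhsv [125.  21.  71.]
scene 0 base 32.3 n 155 z 41.7 rect [ 501.6 -250.2] [62.6 69.6] maxhsv [ 20. 150. 204.]
scene 1 base 5.1 n 24 z 11.3 rect [ 283.6 -336.1] [51.5 35.1] maxhsv [ 20.  143.5 150.5]Traceback (most recent call last):
  File "<stdin>", line 9, in <module>
  File "h.py", line 16, in plate
    hull=cv2.convexHull(P[:,:2].astype(np.float32)); (c,(a,b),_)=cv2.minAreaRect(hull); return np.array(c),(a,b)
                                                                 ~~~~~~~~~~~~~~~^^^^^^
cv2.error: OpenCV(4.12.0) /io/opencv/modules/imgproc/src/convhull.cpp:143: error: (-215:Assertion failed) total >= 0 && (depth == CV_32F || depth == CV_32S) in function 'convexHull'
```

```bash
cat >> h.py <<'E'
def fit(P,ztop,c0=None,tol=3,s=1.0):
    """plate pose (x,y,theta) from points at height ztop +-tol"""
    from scipy.optimize import minimize
    q=P.reshape(-1,3); q=q[np.abs(q[:,2]-ztop)<tol]
    if c0 is not None: q=q[np.linalg.norm(q[:,:2]-c0,axis=1)<65]
    q=q[:,:2]; N=np.arange(8)*np.pi/4; n=np.stack([np.cos(N),np.sin(N)])
    def cost(p):
        d=q-p[:2]; c,si=np.cos(p[2]),np.sin(p[2]); l=np.stack([d@[c,si],d@[-si,c]],1)
        o=(l@n).max(1)-28*s
        t=np.maximum(np.maximum(-l[:,0],l[:,0]-49*s),np.abs(l[:,1])-8*s)
        out=np.clip(np.minimum(o,t),0,6); hole=np.clip(11.2*s-np.linalg.norm(l,axis=1),0,6)
        # pull toward tab end reached: slightly reward
        return (out**2).mean()+(hole**2).mean()
    b=None
    for c in [q.mean(0),np.median(q,0)]:
        for th in np.arange(-np.pi,np.pi,np.pi/8):
            r=minimize(cost,[*c,th],method="Nelder-Mead",options=dict(xatol=.02,fatol=1e-4,initial_simplex=np.array([[*c,th],[c[0]+8,c[1],th],[c[0],c[1]+8,th],[*c,th+.2]])))
            if b is None or r.fun<b.fun: b=r
    return b.x.round(3),round(b.fun,3),len(q)
E
python3 - <<'E'
from h import *
side=dict(np.load("pics/side0.npz"));sc=dict(np.load("pics/scene0.npz"))
P=cloud(side);Q=cloud(sc)
for n,A in [("side",P),("scene",Q)]:
    print(n,"brass",fit(A,41.5,np.array([501,-248])))
    u,v=(257,183) if n=="side" else (320,280)
    W=A[v-8:v+9,u-10:u+11].reshape(-1,3);W=W[np.abs(W[:,2]-41.5)<4];print(W[:,:2].mean(0))
    print(n,"dark",fit(A,41.5,W[:,:2].mean(0)))
for n,A in [("side",P),("scene",Q)]:
    for c in [(274,-335),(550,-441)]:
        m=(np.hypot(A[...,0]-c[0],A[...,1]-c[1])<60)&(A[...,2]>5)&(A[...,2]<14);q=A[m]
        if len(q)>5: print(n,"small",c,q.mean(0).round(),q.min(0).round(),q.max(0).round())
w=P[195:245,270:315].reshape(-1,3) 
for w in [P[190:245,270:315].reshape(-1,3),Q[180:245,235:285].reshape(-1,3)]:
  for lo,hi in [(117,124),(126,150),(155,175),(86,95)]:
    q=w[(w[:,2]>lo)&(w[:,2]<hi)]
    if len(q):print(lo,len(q),q.mean(0).round(1),q.min(0).round(1),q.max(0).round(1))
hsv=cv2.cvtColor(sc["frame"],cv2.COLOR_BGR2HSV)
m=(hsv[...,0]<14)&(hsv[...,1]>200)&(hsv[...,2]>150);m[:215]=0;m[240:]=0;m[:,:250]=0;m[:,290:]=0
print("pip",np.nanmedian(Q[m],0),m.sum())
a=cv2.resize(side["frame"][260:400,240:420],None,fx=4,fy=4,interpolation=cv2.INTER_CUBIC);cv2.imwrite("pics/crop1.png",a)
E
```

```text
side brass (array([ 4.95691e+02, -2.49443e+02,  3.87000e-01]), np.float64(0.037), 286)
[571.89510043 262.50668475]
side dark (array([5.66682e+02, 2.64471e+02, 1.00000e-03]), np.float64(1.37), 134)
scene brass (array([ 4.93790e+02, -2.50421e+02,  4.18000e-01]), np.float64(0.394), 126)
[573.6886652  265.65233983]
scene dark (array([ 5.65980e+02,  2.64583e+02, -9.00000e-03]), np.float64(0.093), 304)
side small (274, -335) [ 281. -333.    8.] [ 218. -382.    5.] [ 329. -279.   13.]
side small (550, -441) [ 536. -445.    8.] [ 495. -496.    5.] [ 608. -384.   13.]
scene small (274, -335) [ 281. -335.    8.] [ 219. -387.    5.] [ 330. -276.   13.]
scene small (550, -441) [ 537. -448.    8.] [ 498. -490.    5.] [ 598. -411.   13.]
117 60 [550.8  10.7 121.2] [536.8  -3.1 117.6] [574.4  34.7 123.8]
126 73 [552.7  11.6 138.2] [538.4   1.  126.3] [572.   22.8 149.8]
155 39 [554.3  14.9 162. ] [545.8   6.6 155. ] [563.   24.7 168.4]
86 336 [549.9   9.4  91.1] [513.6 -27.6  86. ] [595.4  70.2  95. ]
117 58 [560.5  25.2 121. ] [536.9   3.1 117.1] [575.6  38.7 123.9]
126 84 [560.9  24.5 138.1] [548.6  13.4 126.6] [572.1  34.5 149.7]
155 44 [558.6  21.5 161.3] [549.5  11.5 155.1] [571.2  32.  167.6]
86 345 [562.7  28.4  91.3] [518.7 -19.5  86. ] [596.6  72.6  95. ]
pip [552.20055232  65.81793604  84.45095684] 19
```

View pics/crop1.png

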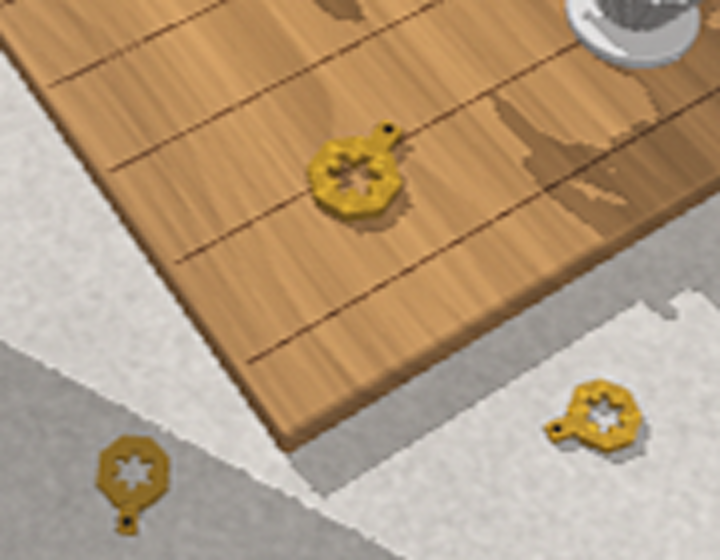

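The crop shows the three brass candidates. At (355,170) the one on the board is clearly the largest and is 10 mm thick. The two on the counter, at (133,475) and (600,415), are smaller and thinner. So the brass plate is at about (495,-250), with its tab at 0.40 rad. Next is a wrist view of the spindle.

Run:
```python
from workcell import sense,snapshot
from h import *
d=snapshot("wrist");np.savez("pics/w0.npz",**d)
print(d["fx"],d["cx"],d["cy"],d["eye"],rot(d["rotation"]).round(3))
cv2.imwrite("pics/w0.png",d["frame"])
P=wcloud(d)
for lo,hi in [(160,168),(148,154),(118,123),(86,93)]:
    m=(P[...,2]>lo)&(P[...,2]<hi)&(np.hypot(P[...,0]-556,P[...,1]-18)<60);q=P[m]
    if len(q):print(lo,len(q),q.mean(0).round(1),((q.min(0)+q.max(0))/2).round(1),(q.max(0)-q.min(0)).round(1))
print(np.nanmedian(P[...,2]))
```

```text
325.19226210127806 275.2485664222316 207.88476957652293 [624.91302246  64.21382158 373.69934282] [[ 1.     0.     0.   ]
 [ 0.    -0.966 -0.258]
 [-0.     0.258 -0.966]]
160 440 [554.8  18.  163.2] [554.   17.4 163.1] [17.6 17.9  6.2]
148 314 [556.4  18.9 151.7] [553.8  17.3 151. ] [30.  28.   5.8]
118 673 [561.1  22.  120.3] [554.   17.4 120.5] [39.7 39.1  4.8]
86 3776 [561.6  22.6  89.8] [554.3  22.1  89.4] [81.6 91.2  6.7]
30.2641517571588
```

View pics/w0.png

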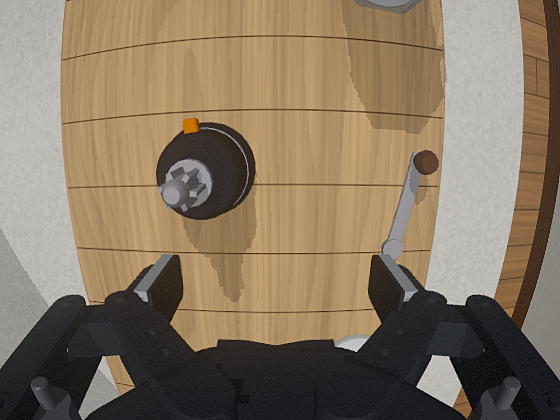

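The wrist view shows the housing at (205,170), spindle top at (175,190) and pip at (191,126). Depth puts the axis at (554.0,17.4), and the heights match those given. I'll take the rib angle from the rib-top points.

Run:
```python
from h import *
d=dict(np.load("pics/w0.npz"));P=wcloud(d);ax=np.array([554.,17.4])
hsv=cv2.cvtColor(d["frame"],cv2.COLOR_BGR2HSV)
m=(hsv[...,0]<16)&(hsv[...,1]>200)&(hsv[...,2]>150);m[:110]=0;m[140:]=0;m[:,:175]=0;m[:,210:]=0
p=np.nanmedian(P[m],0);print("pip",p,np.degrees(np.arctan2(*(p[:2]-ax)[::-1])))
for lo,hi in [(150.5,154),(148,154)]:
  q=P[(P[...,2]>lo)&(P[...,2]<hi)][:,:2]-ax; r=np.hypot(*q.T);q=q[(r>11.5)&(r<17)];a=np.arctan2(q[:,1],q[:,0])
  z=np.exp(6j*a).mean();print(len(a),abs(z),np.degrees(np.angle(z)/6)+60*np.arange(-3,3))
  print(np.histogram(np.degrees(a),bins=np.arange(-180,181,10)))
print("dripper etc", )
```

```text
pip [550.01218363  62.05709944  84.09132408] 95.10289758934083
166 0.8278902920467085 [-187.31391243 -127.31391243  -67.31391243   -7.31391243   52.68608757
  112.68608757]
(array([ 4,  0,  0,  0,  5, 11,  4,  0,  0,  0, 11, 15,  5,  0,  0,  0, 14,
       15,  0,  0,  0,  0, 10, 16,  1,  0,  0,  0, 10, 12,  6,  0,  0,  0,
       12, 15]), array([-180, -170, -160, -150, -140, -130, -120, -110, -100,  -90,  -80,
        -70,  -60,  -50,  -40,  -30,  -20,  -10,    0,   10,   20,   30,
         40,   50,   60,   70,   80,   90,  100,  110,  120,  130,  140,
        150,  160,  170,  180]))
193 0.8220479272776922 [-187.26105471 -127.26105471  -67.26105471   -7.26105471   52.73894529
  112.73894529]
(array([ 4,  0,  0,  0,  5, 11,  5,  0,  0,  0, 11, 17,  7,  0,  0,  0, 14,
       21,  1,  0,  0,  0, 11, 19,  2,  0,  0,  0, 16, 12,  7,  0,  0,  0,
       15, 15]), array([-180, -170, -160, -150, -140, -130, -120, -110, -100,  -90,  -80,
        -70,  -60,  -50,  -40,  -30,  -20,  -10,    0,   10,   20,   30,
         40,   50,   60,   70,   80,   90,  100,  110,  120,  130,  140,
        150,  160,  170,  180]))
dripper etc
```

```bash
cat >> h.py <<'E'
def togo(x,y,z,yaw):
    """rows' shift (cm) and turn to bring TCP to x,y,z with tool y at yaw (rad), pointing down"""
    from workcell import sense
    s=sense(); A=rot(s["eef_rot"]); T=np.stack([[-np.sin(yaw),np.cos(yaw),0],[np.cos(yaw),np.sin(yaw),0],[0,0,-1]],1)
    sh=A.T@(np.array([x,y,z])-s["ee_pos"])/10; w=R.from_matrix(A.T@T).as_rotvec()
    print("go",sh.round(2),w.round(3),"| at",s["ee_pos"].round(1),"F",s["contact_force"].round(1),"open",round(s["opening"],1),"t",round(s["time"],2),"j6",s["joints"][5].round(2))
E
python3 -m jog '[[6.6,-5,-2.6,1,0,0,0.18],[6.6,-10,-5.2,2,0,0,0.36],[6.6,-15,-7.8,3,0,0,0.54],[6.6,-20,-10.4,4,0,0,0.72],[6.6,-25,-13,5,0,0,0.9]]' 30
python3 -c "
from h import *
togo(495,-250,180,-1.17)"
```

```text
time: 0.78
ee_pos: [494.0, -251.4, 181.0]
eef_rot: [0.0, 0.945, 0.326, 0.0]
contact_force: [1.6, -0.4, -0.5]
opening: 65.5
finger_force: 0.0
go [ 0.17 -0.05  0.1 ] [ 0.    -0.     0.264] | at [ 494.  -251.4  181. ] F [ 1.6 -0.4 -0.5] open 65.5 t 0.78 j6 0.32
```

```bash
python3 -m jog '[[6.6,0,0,2,0,0,0.15],[6.6,0,0,4,0,0,0.27],[6.6,0,0,6,0,0,0.27],[6.6,0,0,6,0,0,0.27],[6.6,0,0,6,0,0,0.27]]'
python3 - <<'E'
from workcell import snapshot,sense
from h import *
d=snapshot("wrist");np.savez("pics/w1.npz",**d);cv2.imwrite("pics/w1.png",d["frame"]);P=wcloud(d)
for z in (40,40.6): print(fit(P,z,np.array([495,-250]),tol=2))
A=rot(sense()["eef_rot"]);L=(P-sense()["ee_pos"])@A
for sg in (1,-1):
    m=(np.abs(L[...,0])<14)&(sg*L[...,1]>20)&(sg*L[...,1]<60)&(L[...,2]>-40)&(L[...,2]<25)
    q=L[m]; print(sg,len(q),q.min(0).round(1),np.percentile(q,99,0).round(1),q.max(0).round(1))
togo(495,-250,120,-1.17)
E
```

```text
time: 1.4
ee_pos: [495.3, -250.1, 121.9]
eef_rot: [0.0, 0.98, 0.199, 0.0]
contact_force: [0.1, -0.2, 0.6]
opening: 66.3
finger_force: 0.0
(array([ 4.93599e+02, -2.51204e+02,  3.88000e-01]), np.float64(0.001), 4355)
(array([ 4.93578e+02, -2.51217e+02,  3.91000e-01]), np.float64(0.0), 4298)
1 1628 [-12.2  33.2 -40. ] [11.1 47.2 -7.7] [11.5 47.9 -6.3]
-1 1636 [-11.9 -46.  -40. ] [ 11.1 -31.7  -8.1] [ 11.5 -31.6  -6.6]
go [-0.03 -0.02  0.21] [ 0.001 -0.001  0.   ] | at [ 495.4 -250.1  122.1] F [0.  0.4 0.1] open 66.1 t 1.45 j6 0.58
```

View pics/w1.png

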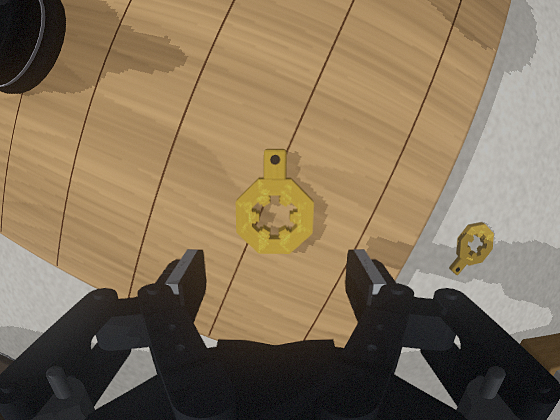

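The wrist view shows the brass plate at (275,217) with its tab up at (275,160); the fit gives (493.6,-251.2) and 0.39 rad. At this opening the fingertips are about 7 mm behind the TCP.

```bash
python3 -m jog '[[6.6,-0.21,0.03,3,0,0,0.011],[6.6,-0.21,0.03,6,0,0,0.011],[6.6,-0.21,0.03,8.3,0,0,0.011],[6.6,-0.21,0.03,9.4,0,0,0.011],[6.6,-0.21,0.03,9.4,0,0,0.011]]'
python3 - <<'E'
from h import *
from workcell import snapshot,sense
togo(493.6,-251.2,26.5,-1.181)
P=wcloud(snapshot("wrist"));s=sense();L=(P-s["ee_pos"])@rot(s["eef_rot"])
for sg in (1,-1):
    m=(np.abs(L[...,0])<14)&(sg*L[...,1]>31)&(sg*L[...,1]<60)&(L[...,2]>-40)&(L[...,2]<-5.5); q=L[m];print(q[:,2].max())
E
```

```text
time: 2.08
ee_pos: [493.3, -251.1, 27.4]
eef_rot: [-0.0, 0.981, 0.194, 0.0]
contact_force: [0.8, 0.3, 0.3]
opening: 65.7
finger_force: 0.0
go [0.02 0.02 0.09] [-0. -0.  0.] | at [ 493.3 -251.1   27.4] F [0.8 0.3 0.3] open 65.7 t 2.08 j6 0.59
-6.341862540414285
-5.853325931226273
```

Close on it, then lift a little.

```bash
python3 -m jog '[[6.2,0,0,0,0,0,0],[5.4,0,0,0,0,0,0],[5.4,0,0,0,0,0,0],[5.4,0,0,0,0,0,0],[5.4,0,0,0,0,0,0]]' 70
python3 -m jog '[[5.4,0,0,0,0,0,0],[5.4,0,0,-1,0,0,0],[5.4,0,0,-5,0,0,0],[5.4,0,0,-10,0,0,0],[5.4,0,0,-16,0,0,0]]'
python3 - <<'E'
from h import *
togo(554,17.4,192,np.radians(22.7))
E
```

```text
time: 2.75
ee_pos: [493.6, -251.3, 28.5]
eef_rot: [0.001, 0.981, 0.194, 0.001]
contact_force: [-0.8, 1.2, 6.9]
opening: 54.9
finger_force: 40.5
time: 3.38
ee_pos: [492.7, -250.8, 189.1]
eef_rot: [-0.0, 0.981, 0.194, -0.0]
contact_force: [0.7, -0.5, -1.5]
opening: 54.8
finger_force: 40.6
go [ 15.86 -22.48  -0.28] [-1.000e-03 -0.000e+00 -1.577e+00] | at [ 492.7 -250.8  189.1] F [ 0.7 -0.5 -1.5] open 54.8 t 3.38 j6 0.59
```

```bash
python3 -m jog '[[4,2,-3,-0.5,0,0,-0.18],[4,5.5,-8,-1,0,0,-0.36],[4,9.3,-13,-1,0,0,-0.54],[4,12.7,-18,-1,0,0,-0.72],[4,15.86,-22.48,-1,0,0,-0.9]]' 70
python3 -m jog '[[4,0,0,0,0,0,-0.18],[4,0,0,0,0,0,-0.36],[4,0,0,0,0,0,-0.54],[4,0,0,0,0,0,-0.66],[4,0,0,0,0,0,-0.66]]'
python3 - <<'E'
from h import *
from workcell import snapshot,sense
togo(554,17.4,180,np.radians(22.7))
d=snapshot("wrist");np.savez("pics/w2.npz",**d);cv2.imwrite("pics/w2.png",d["frame"])
P=wcloud(d);s=sense();L=(P-s["ee_pos"])@rot(s["eef_rot"])
q=L[(np.hypot(L[...,0],L[...,1])<50)&(np.abs(L[...,1])<25)&(L[...,2]>-30)&(L[...,2]<10)]
print(np.percentile(q[:,2],[5,25,50,75,95]),len(q))
zt=np.median(q[:,2]);print(fit(L,zt,np.array([0,0]),tol=2.5), "tool frame: tab angle from +x")
# plane tilt
qq=q[abs(q[:,2]-zt)<2.5];print(np.linalg.lstsq(np.c_[qq[:,:2],np.ones(len(qq))],qq[:,2],rcond=None)[0])
print(qq.min(0),qq.max(0))
E
```

```text
time: 4.0
ee_pos: [554.5, 19.3, 198.2]
eef_rot: [0.0, 0.797, 0.604, 0.0]
contact_force: [0.6, -0.7, -0.7]
opening: 53.5
finger_force: 73.5
time: 4.62
ee_pos: [554.3, 17.2, 198.0]
eef_rot: [0.0, 0.562, 0.827, 0.0]
contact_force: [0.6, -0.8, -1.4]
opening: 53.9
finger_force: 73.5
go [ 0.04 -0.02  1.8 ] [ 0.001  0.    -0.018] | at [554.3  17.2 198. ] F [ 0.6 -0.8 -1.4] open 53.9 t 4.62 j6 -0.47
[-12.45931924 -11.87017543 -11.43855323 -10.9123212   -6.13207075] 11095
(array([-0.522, -0.151,  0.001]), np.float64(0.221), 10784) tool frame: tab angle from +x
[ 3.08017480e-03  9.01409336e-04 -1.15002122e+01]
[-28.81886055 -24.98523453 -13.83253032] [48.27040367 24.99534279 -8.94108791]
```

View pics/w2.png

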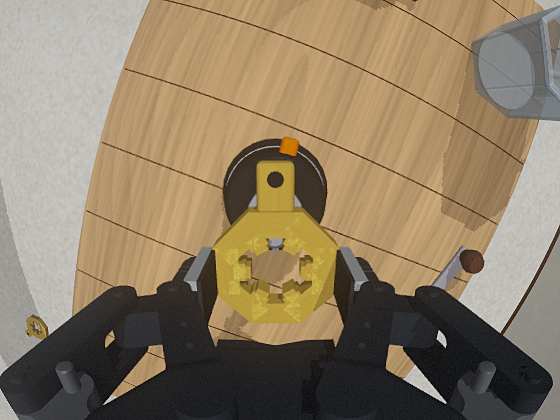

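The plate hangs level and centred in the fingers at (275,260), 0.5 mm off in tool x, with its underside 1.5 mm above the TCP. Now down to just below the rib tops.

```bash
python3 -m jog '[[4,0.08,-0.02,1.5,0,0,-0.018],[4,0.08,-0.02,3,0,0,-0.018],[4,0.08,-0.02,4.2,0,0,-0.018],[4,0.08,-0.02,4.2,0,0,-0.018],[4,0.08,-0.02,4.2,0,0,-0.018]]'
python3 -m jog '[[4,0,0,0.2,0,0,0],[4,0,0,0.4,0,0,0],[4,0,0,0.6,0,0,0],[4,0,0,0.75,0,0,0],[4,0,0,0.75,0,0,0]]'
python3 - <<'E'
from h import *
from workcell import sense
togo(553.8,17.9,118.5,np.radians(22.7)); print(sense()["moment"])
E
```

```text
time: 5.3
ee_pos: [554.2, 17.8, 155.4]
eef_rot: [0.0, 0.554, 0.833, 0.0]
contact_force: [0.1, -1.0, -0.8]
opening: 53.9
finger_force: 73.7
time: 5.92
ee_pos: [554.0, 17.8, 147.7]
eef_rot: [-0.0, 0.554, 0.833, -0.0]
contact_force: [-1.0, -0.1, -1.0]
opening: 53.7
finger_force: 73.7
go [ 0.02 -0.01  2.92] [-0.    -0.     0.001] | at [554.   17.8 147.7] F [-1.  -0.1 -1. ] open 53.7 t 5.92 j6 -0.48
[-0.00702224  0.02402038  0.01445101]
```

No push 3 mm below the rib tops, so it went into mesh. Continuing down.

```bash
python3 -m jog '[[4,0,0,0.4,0,0,0],[4,0,0,0.8,0,0,0],[4,0,0,1.2,0,0,0],[4,0,0,1.5,0,0,0],[4,0,0,1.5,0,0,0]]'
python3 -m jog '[[4,0,0,0.4,0,0,0],[4,0,0,0.8,0,0,0],[4,0,0,1.1,0,0,0],[4,0,0,1.3,0,0,0],[4,0,0,1.3,0,0,0]]'
python3 - <<'E'
from h import *
from workcell import sense
togo(553.8,17.9,118.5,np.radians(22.7)); print(sense()["moment"])
E
```

```text
time: 6.55
ee_pos: [553.9, 17.8, 132.5]
eef_rot: [-0.0, 0.554, 0.833, -0.0]
contact_force: [-0.3, -0.5, -1.2]
opening: 53.8
finger_force: 73.7
time: 7.18
ee_pos: [554.0, 17.8, 119.7]
eef_rot: [-0.0, 0.554, 0.833, -0.0]
contact_force: [-0.2, 0.7, -0.9]
opening: 53.6
finger_force: 73.7
go [ 0.02 -0.01  0.12] [-0.    -0.     0.001] | at [554.   17.8 119.7] F [-0.2  0.7 -0.9] open 53.6 t 7.17 j6 -0.48
[-0.03609834 -0.03972708  0.01433946]
```

```bash
python3 -m jog '[[4,0,0,0.05,0,0,0],[4,0,0,0.1,0,0,0],[4,0,0,0.15,0,0,0],[4,0,0,0.2,0,0,0],[4,0,0,0.2,0,0,0]]'
python3 - <<'E'
from h import *
from workcell import sense
togo(553.8,17.9,118.5,np.radians(22.7)); print(sense()["moment"])
E
```

```text
time: 7.8
ee_pos: [554.1, 17.8, 118.0]
eef_rot: [0.0, 0.554, 0.833, 0.0]
contact_force: [-0.8, -0.2, 4.7]
opening: 53.6
finger_force: 74.3
go [ 0.02 -0.02 -0.05] [0.    0.    0.001] | at [554.1  17.8 118. ] F [-0.8 -0.2  4.7] open 53.6 t 7.8 j6 -0.48
[ 0.00278852  0.24255775 -0.02044384]
```

Seated: the push appears exactly at seat height. Let go and lift clear.

```bash
python3 -m jog '[[5.4,0,0,-0.05,0,0,0],[5.8,0,0,-0.05,0,0,0],[6.8,0,0,-0.05,0,0,0],[6.8,0,0,-0.05,0,0,0],[6.8,0,0,-0.05,0,0,0]]'
python3 -m jog '[[6.8,0,0,-1,0,0,0],[6.8,0,0,-4,0,0,0],[6.8,0,0,-9,0,0,0],[6.8,0,0,-12,0,0,0],[6.8,0,0,-12,0,0,0]]'
python3 - <<'E'
from h import *
from workcell import snapshot
d=snapshot("wrist");np.savez("pics/w3.npz",**d);P=wcloud(d)
print("brass",fit(P,130,np.array([554,17.4]),tol=2))
q=P[(np.hypot(P[...,0]-554,P[...,1]-17.4)<50)&(abs(P[...,2]-130)<3)];q=q[np.hypot(q[:,0]-554,q[:,1]-17.4)>18]
print(len(q),np.linalg.lstsq(np.c_[q[:,:2]-[554,17.4],np.ones(len(q))],q[:,2],rcond=None)[0])
m=(P[...,2]>153)&(P[...,2]<158); 
q=P[(P[...,2]>149)&(P[...,2]<154)][:,:2]-[554,17.4];r=np.hypot(*q.T);q=q[(r>11.5)&(r<17)];z=np.exp(6j*np.arctan2(q[:,1],q[:,0])).mean();print("rib",abs(z),np.degrees(np.angle(z)/6)+60*np.arange(-1,3))
S=cloud(snapshot("scene"));print("dark",fit(S,41,np.array([566,264.5])))
togo(566,264.5,180,np.pi/2)
E
```

```text
time: 8.43
ee_pos: [554.0, 17.8, 118.2]
eef_rot: [-0.0, 0.554, 0.833, -0.0]
contact_force: [0.5, 0.4, -0.3]
opening: 68.2
finger_force: 0.0
time: 9.05
ee_pos: [554.7, 17.8, 241.2]
eef_rot: [0.002, 0.554, 0.833, 0.001]
contact_force: [0.3, 0.7, 0.3]
opening: 68.1
finger_force: 0.0
brass (array([554.545,  16.728,   1.974]), np.float64(0.003), 3205)
2837 [ 2.29650648e-03 -1.55774145e-03  1.30280049e+02]
rib 0.8338160902763592 [-66.67033953  -6.67033953  53.32966047 113.32966047]
dark (array([ 5.66384e+02,  2.65110e+02, -4.90000e-02]), np.float64(0.066), 284)
go [22.28 10.67  5.84] [ 0.     0.    -1.174] | at [553.7  17.8 238.4] F [-0.4 -0.2  0. ] open 68.0 t 9.15 j6 -0.48
```

The brass plate is home: top at 130.3, level, tab at 113.1°, rib at 113°. Now for the dark plate.

```bash
python3 -m jog '[[6.8,4,2,0,0,0,-0.18],[6.8,8.5,4,0,0,0,-0.36],[6.8,13,6.2,1,0,0,-0.54],[6.8,17.6,8.4,3,0,0,-0.72],[6.8,22.3,10.7,5.8,0,0,-0.9]]'
python3 -m jog '[[6.8,0,0,2,0,0,-0.15],[6.8,0,0,4,0,0,-0.28],[6.8,0,0,5,0,0,-0.28],[6.8,0,0,5,0,0,-0.28],[6.8,0,0,5,0,0,-0.28]]'
python3 - <<'E'
from h import *
from workcell import snapshot
d=snapshot("wrist");np.savez("pics/w4.npz",**d);cv2.imwrite("pics/w4.png",d["frame"]);P=wcloud(d)
for z in (40,40.6): print(fit(P,z,np.array([566,265]),tol=2))
x,y,t=fit(P,40.4,np.array([566,265]),tol=2)[0]
togo(x,y,27.5,t+np.pi/2)
E
```

```text
time: 9.78
ee_pos: [566.2, 266.3, 178.9]
eef_rot: [-0.0, 0.134, 0.991, -0.0]
contact_force: [1.0, -0.3, 0.4]
opening: 68.0
finger_force: 0.0
time: 10.4
ee_pos: [566.7, 264.7, 130.9]
eef_rot: [0.0, -0.002, 1.0, 0.0]
contact_force: [-0.0, -1.0, 0.2]
opening: 67.9
finger_force: 0.0
(array([ 5.64560e+02,  2.63763e+02, -1.80000e-02]), np.float64(0.0), 3920)
(array([ 5.64566e+02,  2.63763e+02, -1.80000e-02]), np.float64(0.0), 3886)
go [ 0.24 -0.1  10.35] [0.    0.001 0.023] | at [566.8 264.8 131.1] F [ 1.  -0.3  0.5] open 67.7 t 10.45 j6 -1.24
```

View pics/w4.png

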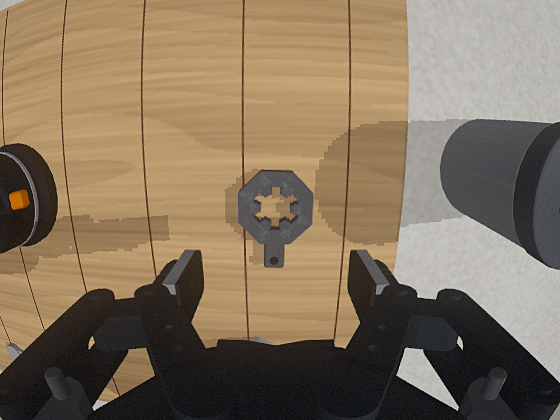

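The dark plate is at (275,207), tab down at (273,256). Before descending I'll check the clearance to the canister at (500,190).

```bash
python3 - <<'E'
from h import *
P=wcloud(dict(np.load("pics/w4.npz")))
q=P[(P[...,2]>46)&(P[...,2]<170)&(P[...,1]>325)&(P[...,0]<700)];print(len(q),q.min(0),q.max(0))
E
python3 -m jog '[[6.8,0.24,-0.1,3,0,0,0.023],[6.8,0.24,-0.1,5,0,0,0.023],[6.8,0.24,-0.1,5,0,0,0.023],[6.8,0.24,-0.1,5,0,0,0.023],[6.8,0.24,-0.1,5,0,0,0.023]]'
python3 -c "
from h import *
togo(564.6,263.8,27.5,np.pi/2-.018)"
```

```text
10920 [485.50263128 410.6327625   46.0098083 ] [582.82608112 456.8158818  133.98528229]
time: 11.08
ee_pos: [564.6, 264.0, 81.5]
eef_rot: [0.001, 0.008, 1.0, 0.0]
contact_force: [-0.2, -0.9, 0.1]
opening: 67.8
finger_force: 0.0
go [ 0.   -0.02  5.4 ] [0.001 0.002 0.001] | at [564.6 264.   81.5] F [-0.2 -0.9  0.1] open 67.8 t 11.07 j6 -1.22
```

The canister starts at y = 410, which leaves plenty of room. Grasp and lift.

```bash
python3 -m jog '[[6.8,0,0,2,0,0,0],[6.8,0,0,4,0,0,0],[6.8,0,0,5.35,0,0,0],[6.8,0,0,5.35,0,0,0],[6,0,0,5.35,0,0,0]]'
python3 -m jog '[[5.4,0,0,0,0,0,0],[4,0,0,0,0,0,0],[4,0,0,0,0,0,0],[4,0,0,0,0,0,0],[4,0,0,0,0,0,0]]' 70
python3 -m jog '[[4,0,0,-1,0,0,0],[4,0,0,-5,0,0,0],[4,0,0,-10,0,0,0],[4,0,0,-16,0,0,0],[4,0,0,-17,0,0,0]]'
python3 -c "
from h import *
togo(554,17.4,198,np.radians(23.1))"
```

```text
time: 11.7
ee_pos: [564.5, 263.9, 27.5]
eef_rot: [0.0, 0.008, 1.0, 0.0]
contact_force: [0.4, 0.4, 0.1]
opening: 60.1
finger_force: 0.0
time: 12.32
ee_pos: [564.5, 264.0, 28.2]
eef_rot: [0.001, 0.008, 1.0, 0.0]
contact_force: [-2.0, -1.0, 8.4]
opening: 54.2
finger_force: 72.8
time: 12.95
ee_pos: [565.2, 264.3, 201.8]
eef_rot: [0.004, 0.008, 1.0, 0.001]
contact_force: [-0.2, -0.3, -1.2]
opening: 53.7
finger_force: 74.3
go [  0.71 -24.71   0.31] [0.006 0.005 1.151] | at [565.2 264.3 201.8] F [-0.2 -0.3 -1.2] open 53.7 t 12.95 j6 -1.22
```

```bash
python3 -m jog '[[4,0.1,-4,0,0,0,0.18],[4,0.2,-9,0,0,0,0.36],[4,0.4,-14.5,0,0,0,0.54],[4,0.6,-20,0,0,0,0.72],[4,0.7,-24.7,0.2,0,0,0.9]]'
python3 -m jog '[[4,0,0,0,0,0,0.15],[4,0,0,0,0,0,0.25],[4,0,0,0,0,0,0.25],[4,0,0,0,0,0,0.25],[4,0,0,0,0,0,0.25]]'
python3 - <<'E'
from h import *
from workcell import snapshot,sense
togo(554,17.4,160,np.radians(23.1))
d=snapshot("wrist");P=wcloud(d);s=sense();L=(P-s["ee_pos"])@rot(s["eef_rot"])
q=L[(np.hypot(L[...,0],L[...,1])<50)&(np.abs(L[...,1])<25)&(L[...,2]>-30)&(L[...,2]<10)]
zt=np.median(q[:,2]);print(zt,fit(L,zt,np.array([0,0]),tol=2.5))
qq=q[abs(q[:,2]-zt)<2.5];print(np.linalg.lstsq(np.c_[qq[:,:2],np.ones(len(qq))],qq[:,2],rcond=None)[0],qq.min(0),qq.max(0))
E
```

```text
time: 13.58
ee_pos: [552.3, 15.1, 194.5]
eef_rot: [-0.0, 0.445, 0.895, -0.0]
contact_force: [1.0, -0.1, -0.4]
opening: 53.9
finger_force: 74.2
time: 14.2
ee_pos: [552.8, 17.1, 194.7]
eef_rot: [-0.0, 0.55, 0.835, -0.0]
contact_force: [-1.4, -0.0, 0.0]
opening: 53.9
finger_force: 74.2
go [-0.02  0.12  3.47] [-0.    -0.     0.002] | at [552.8  17.1 194.7] F [-1.4 -0.   0. ] open 53.9 t 14.2 j6 -0.49
-11.916997028844422 (array([-0.91 , -0.274, -3.138]), np.float64(0.291), 9660)
[-4.00066842e-04 -2.48855153e-04 -1.19797734e+01] [-42.21718991 -24.9950533  -13.92885711] [27.48823127 24.99318031 -9.42096787]
```

```bash
python3 -m jog '[[4,0.04,0.11,1.5,0,0,0],[4,0.04,0.11,3,0,0,0],[4,0.04,0.11,4,0,0,0],[4,0.04,0.11,4,0,0,0],[4,0.04,0.11,4,0,0,0]]'
python3 -m jog '[[4,0,0,0.2,0,0,0],[4,0,0,0.4,0,0,0],[4,0,0,0.6,0,0,0],[4,0,0,0.75,0,0,0],[4,0,0,0.75,0,0,0]]'
python3 - <<'E'
from h import *
from workcell import sense
togo(553.8,17.9,128,np.radians(23.1)); print(sense()["moment"])
E
```

```text
time: 14.88
ee_pos: [553.9, 17.7, 155.0]
eef_rot: [0.0, 0.551, 0.835, 0.0]
contact_force: [0.7, 0.1, -0.3]
opening: 53.8
finger_force: 74.2
time: 15.5
ee_pos: [553.7, 17.8, 147.2]
eef_rot: [-0.0, 0.551, 0.835, -0.0]
contact_force: [-0.2, 0.6, -0.8]
opening: 53.5
finger_force: 74.2
go [0.01 0.01 1.92] [-0.    -0.     0.001] | at [553.7  17.8 147.2] F [-0.2  0.6 -0.8] open 53.5 t 15.5 j6 -0.49
[ 0.01231401  0.00792949 -0.01079803]
```

In mesh again, with no push. On down to contact.

```bash
python3 -m jog '[[4,0,0,0.4,0,0,0],[4,0,0,0.8,0,0,0],[4,0,0,1.2,0,0,0],[4,0,0,1.6,0,0,0],[4,0,0,1.75,0,0,0]]'
python3 -m jog '[[4,0,0,0.05,0,0,0],[4,0,0,0.1,0,0,0],[4,0,0,0.15,0,0,0],[4,0,0,0.2,0,0,0],[4,0,0,0.2,0,0,0]]'
python3 - <<'E'
from h import *
from workcell import sense
togo(553.8,17.9,128,np.radians(23.1)); print(sense()["moment"])
E
```

```text
time: 16.12
ee_pos: [553.7, 17.8, 129.5]
eef_rot: [-0.0, 0.551, 0.835, -0.0]
contact_force: [0.2, 0.9, -1.4]
opening: 53.7
finger_force: 74.2
time: 16.75
ee_pos: [553.8, 17.8, 128.0]
eef_rot: [0.0, 0.551, 0.835, 0.0]
contact_force: [-0.9, -0.3, 1.4]
opening: 53.8
finger_force: 74.6
go [0.01 0.   0.  ] [0.    0.    0.001] | at [553.8  17.8 128. ] F [-0.9 -0.3  1.4] open 53.8 t 16.75 j6 -0.49
[0.03703249 0.11931112 0.02707877]
```

Just touching. Another 0.6 mm down, then release and lift.

```bash
python3 -m jog '[[4,0,0,0.03,0,0,0],[4,0,0,0.06,0,0,0],[4,0,0,0.06,0,0,0],[4,0,0,0.06,0,0,0],[4,0,0,0.06,0,0,0]]'
python3 -m jog '[[5.4,0,0,-0.03,0,0,0],[5.8,0,0,-0.03,0,0,0],[6.8,0,0,-0.03,0,0,0],[6.8,0,0,-0.03,0,0,0],[6.8,0,0,-0.03,0,0,0]]'
python3 -m jog '[[6.8,0,0,-1,0,0,0],[6.8,0,0,-4,0,0,0],[6.8,0,0,-9,0,0,0],[6.8,0,0,-12,0,0,0],[6.8,0,0,-12,0,0,0]]'
python3 - <<'E'
from h import *
from workcell import snapshot,sense
d=snapshot("wrist");cv2.imwrite("pics/w5.png",d["frame"]);P=wcloud(d)
print("dark",fit(P,140,np.array([554,17.4]),tol=2.5))
q=P[(np.hypot(P[...,0]-554,P[...,1]-17.4)<50)&(abs(P[...,2]-140)<3)];q=q[np.hypot(q[:,0]-554,q[:,1]-17.4)>18]
print(len(q),np.linalg.lstsq(np.c_[q[:,:2]-[554,17.4],np.ones(len(q))],q[:,2],rcond=None)[0])
q=P[(abs(P[...,2]-130)<3)&(np.hypot(P[...,0]-554,P[...,1]-17.4)<52)&(np.hypot(P[...,0]-554,P[...,1]-17.4)>33)];c=q.mean(0)-[554,17.4,0];print("brass tab",np.degrees(np.arctan2(c[1],c[0])),np.median(q[:,2]),len(q))
print(sense()["ee_pos"],sense()["contact_force"])
E
```

```text
time: 17.38
ee_pos: [553.8, 17.8, 127.3]
eef_rot: [0.0, 0.551, 0.835, 0.0]
contact_force: [-0.4, -0.5, 3.6]
opening: 53.7
finger_force: 74.7
time: 18.0
ee_pos: [553.7, 17.8, 127.5]
eef_rot: [-0.0, 0.551, 0.835, -0.0]
contact_force: [0.2, -0.1, -0.1]
opening: 67.8
finger_force: 0.0
time: 18.62
ee_pos: [554.4, 17.8, 250.4]
eef_rot: [0.002, 0.551, 0.835, 0.001]
contact_force: [-0.6, -0.1, -0.6]
opening: 68.1
finger_force: 0.0
dark (array([554.391,  16.292,  -1.169]), np.float64(0.002), 3323)
2780 [ 1.88707442e-03 -3.86616708e-04  1.40223372e+02]
brass tab 112.69923259785966 130.18938745014506 396
[553.83142913  17.80091689 248.69559105] [-0.47309461  0.55771547  0.32457009]
```

View pics/w5.png

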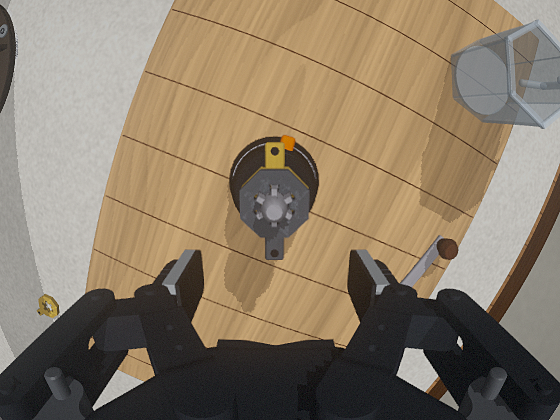

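The picture shows the brass tab at (275,153) beside the orange pip at (288,143), and the dark tab opposite at (273,250). Both plates are flat and home, with tops at 130.2 and 140.2, and the gripper is clear of everything.

```bash
python3 -c "
from workcell import order
print(order.hand_in())"
```

```text
the job is handed in; nothing more can be done
None
```

Both plates are flat and fully home on the spindle: brass first, with its tab at 113° on the rib nearest the pip (about 18° off it), then dark steel on top with its tab opposite to within measurement; measured push stayed under 6 N, it took about 19 s, and the job is handed in.

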